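# Prop the loaded articulator half open

## Robot

A 6-joint arm with a two-finger parallel gripper is mounted at the origin on the work surface. World frame = base frame: x ahead of the robot, y to its left, z up, the work surface at z = 0. Lengths are in m, angles in rad, forces in N, time in s.
With the tool pointing down it reaches from about 0.35 to 1 m from the base axis. Payload 7.1 kg.
Tool frame: the origin (TCP) lies midway between the tips of the shut fingers; the grasp point (between the pads) lies 19 mm behind it (robot.grasp_offset is the distance from the TCP to the grasp point, in m); z points along the fingers, y is the line along which they close (so a half turn about z gives the same grasp; the last joint's range is limited). The gripper opens to 85 mm and grips with 20 to 120 N. Pads are 22 mm wide; open, the fingers measure 114 mm over their backs; the gripper's body (76 mm by 85 mm) begins 54 mm behind the grasp point. The pads swing forward as they close: fully open they stand 13 mm farther back than shut.
Start: joints at [1.304, 0.423, 1.63, -0, 1.089, -0.019], TCP at [0.153, 0.606, 0.231] pointing down, gripper open.
Joint ranges: [-3, 3], [-0.9, 2.11], [0.09, 2.58], [-1.31, 4.45], [0.11, 2.69], [-2.54, 2.54]. Speed limits (rad/s): [2.39, 2.39, 3.01, 3.14, 3.14, 3.14].

## Interface

Orientations are given as a unit quaternion [w, x, y, z].
In Python, from cell import robot, camera, calibration gives the robot as it stands. The module is installed in compiled form; this text tells all that it offers.
- The arm moves only by the shell command python3 -m inch 'ROWS' [FORCE]. ROWS is a JSON object of lists of equal length, an entry for each row: "angular": the turn, a rotation vector about the tool's x, y, z in degrees, a list of three; "translation": the shift along the tool's x, y, z in mm, a list of three; "grip": the closure in counts, from 0 (fully open) to 255 (shut). In form: {"angular": [[ax, ay, az], ...], "translation": [[dx, dy, dz], ...], "grip": [grip, ...]}. A call has 1 to 20 rows; each row shifts and turns the commanded pose from where the row before left it, along the tool's axes as they then stand; what a row does not reach is not made up. A row lasts 1/10 s, in which the tool goes at most 50 mm and 8.59 degrees, less where a joint would pass 70% of its speed; a pose out of reach is approached as far as the arm can. A call with a gripper value outside its range is refused whole. The fingers move at their own pace and stop on an object; FORCE is the grip in N (left out, the last holds). Time passes only in rows, so rows that do not move let the fingers close. It gives the time, the measured TCP pose, the force, the opening and the grip force at its end, in the units of the state.
- robot.read_state(): the state, without advancing time (a new reading comes with each control period).
- camera(name): name is "scene" or "top" or "wrist"; returns (picture, depth): 384x512x3 uint8, blue, green, red; 384x512 float32, m along the optical axis (not along the pixel's ray), 0 where there is no reading.
- calibration(name): a dict with "vfov" (degrees; the focal length in pixels is half the picture's height over the tangent of half this angle, whatever the lens; pixels are square), "cx", "cy" (the principal point, pixels), "pose" (4x4, takes a point from camera to world coordinates); the wrist camera has in their place "mount" (4x4, takes a point from camera to tool coordinates, whose origin is the TCP and whose axes are the flange's). Camera axes: x right, y down, z forward; pixel columns grow to the right and rows downward; lengths in m; the calibration is good to about 2 mm. A picture is of the moment at which its call begins: read the wrist's pose just before it. calibration takes no time and is no camera call.
- robot.job_done(): hands the job in; it is judged then, once.
The state is a dict: "time": time; "qpos": joint angles; "qvel": joint speeds; "joint_torque": joint torques, N m; "tool_pos": TCP position; "tcp_rot": TCP orientation; "wrist_force": force on the tool from outside, world axes, zero at the start; "torque": the same for the moment, N m; "finger_gap": opening from 0.0 (shut) to 1.0 (fully open); "grasp_force": force on a finger pad.
Only numpy, scipy, OpenCV 4.12 (cv2) and the standard library are available. Lean on these libraries where they do the work, as an engineer would, in place of code of your own. Each camera call takes 0.05 s, during which the arm holds its last target. There are 200 camera calls.

## Task

Two dental articulators stand on the bench: one carries a pair of plaster casts, the other is empty. Raise the upper arm of the one with the casts by its thumb tab until it stands half open, about 45 degrees above level, and leave it standing there on its stiff hinge. Leave the empty articulator closed.

Things in the scene. Friction and masses are not known exactly. Their poses are not given: they have to be found in the camera images.
- upper (a joint): Opening angle (rad) of the upper arm of the articulator with casts: 0 = level, closed; grows as the tab end rises; 0.785 = 45 degrees; stop at 1.7. Stiff hinge, stays where left; lifting at the tab takes 3 to 6 N. Dark frame 210 x 125 mm, 125 high, fixed to the bench; aluminium arm over two white 72 mm plaster discs with cream toothed casts. It may stand left or right.
- upper_tab (a point): Centre of that arm's thumb tab, an aluminium bar 12 mm wide (its y, along the hinge axis), 18 high (z), free for 18 mm either way along its x, which points away from the hinge. 165 mm from the hinge axis, 112 above the bench when closed; turns with the arm. Room on both sides; upright fingers may pinch it across its width from above and let it turn between them.
- upper_hinge (a point): Middle of that arm's hinge axis, 112 mm above the bench, between two posts at the end of the frame nearer the robot; does not move. Its x points level to the tab end, y lies along the hinge axis, z is up.
- spare_upper_tab (a point): Centre of the same thumb tab on the empty articulator, which has the same frame and arm but no discs or casts. It is closed, to be left so.
Not all that is in view belongs to the job. What is shaped like the part that bears upper but green is not meant.

How it is judged:
By the outcome, as a careful person would: the job done as asked, in the order asked, and still so for the second after the job is handed in, with the robot touching nothing.
It also fails if it takes over 32 s, if anything falls off the work surface, if the arm or the gripper's body presses on something with over 40 N, if the wrist force passes 120 N, or if a joint passes its speed limit or range.

## Working session

There is one attempt and no reset: what is moved stays moved. The work goes in short steps, Python scripts to look and compute and a shell command to move; the robot and the scene stay as the last step left them, time stands still between calls to the robot, and variables do not carry over. Pictures are saved under pics/ and viewed, at most 10 in all, crops included, and the job is handed in when it is done.

```bash
mkdir -p pics; cat > h.py <<'E'
import numpy as np, cv2
from cell import robot, camera, calibration
def pts(name):
    s=robot.read_state(); img,d=camera(name); c=calibration(name)
    f=192/np.tan(np.radians(c["vfov"])/2)
    if "pose" in c: T=np.array(c["pose"])
    else:
        from scipy.spatial.transform import Rotation as R
        q=s["tcp_rot"]; W=np.eye(4); W[:3,:3]=R.from_quat([q[1],q[2],q[3],q[0]]).as_matrix(); W[:3,3]=s["tool_pos"]; T=W@np.array(c["mount"])
    v,u=np.mgrid[:384,:512]
    P=np.stack([(u-c["cx"])/f*d,(v-c["cy"])/f*d,d],-1)@T[:3,:3].T+T[:3,3]
    P[d==0]=np.nan
    return img,d,P
E
python3 - <<'E'
from h import *
for n in("scene","top"):
    i,d,P=pts(n); cv2.imwrite(f"pics/{n}0.png",i); np.savez(f"{n}0.npz",i=i,P=P)
s=robot.read_state(); print(s); print(calibration("top"),calibration("wrist"))
E
```

```text
{'time': 0.1, 'qpos': array([ 1.30401348e+00,  4.23798091e-01,  1.63061498e+00, -2.50509288e-05,
        1.08859663e+00, -1.89905754e-02]), 'qvel': array([-0.00044305, -0.00033354, -0.00237233,  0.00019307,  0.00085187,
       -0.0007189 ]), 'joint_torque': array([ 1.58466987e-04, -5.58431911e+01, -2.82445228e+01, -9.78692583e-05,
        3.03560904e-03, -3.74034789e-05]), 'tool_pos': array([0.15313487, 0.6054365 , 0.23060185]), 'tcp_rot': array([-8.99140355e-05,  1.23573601e-01,  9.92335157e-01, -7.02880492e-04]), 'wrist_force': array([ 0.54633869,  0.39407661, -0.23693732]), 'torque': array([-0.04503306,  0.04610779, -0.00726041]), 'grasp_force': 0.0, 'finger_gap': 1.0023070404856733}
{'vfov': 55.229476481376174, 'cx': 250.31850653738516, 'cy': 186.73555250352203, 'pose': array([[-0.09928367, -0.9732118 ,  0.20736812,  0.2119738 ],
       [-0.9950515 ,  0.0962845 , -0.02453195,  0.09015823],
       [ 0.00390845, -0.20877758, -0.97795534,  1.19515952],
       [ 0.        ,  0.        ,  0.        ,  1.        ]])} {'vfov': 69.70906186171207, 'cx': 251.44224483391386, 'cy': 192.94555419846117, 'mount': array([[-5.49428816e-04, -9.57284273e-01, -2.89147919e-01,
         7.31803680e-02],
       [ 9.99999841e-01, -5.62496972e-04, -3.79017912e-05,
         5.71050446e-04],
       [-1.26362040e-04, -2.89147894e-01,  9.57284430e-01,
        -1.42830493e-01],
       [ 0.00000000e+00,  0.00000000e+00,  0.00000000e+00,
         1.00000000e+00]])}
```

View pics/scene0.png

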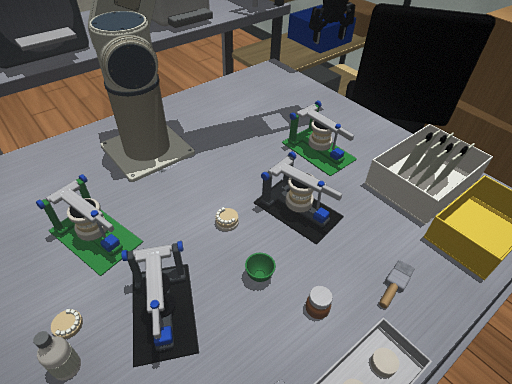

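View pics/top0.png

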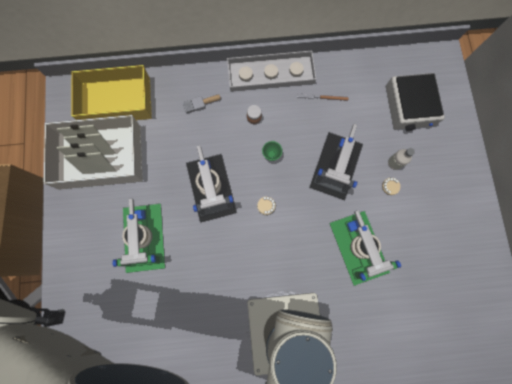

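Top view: candidates are the dark frame with casts (210,185), the dark empty frame (337,165), and two green frames with casts (142,238) and (362,247). I choose the dark one with casts at (210,185), which is (298,195) in the scene view. Next I check it in a close crop and measure it.

```bash
python3 - <<'E'
from h import *
t=np.load("top0.npz"); s=np.load("scene0.npz")
a=cv2.resize(t["i"][135:235,170:270],(400,400),interpolation=cv2.INTER_CUBIC)
b=cv2.resize(s["i"][145:245,245:345],(400,400),interpolation=cv2.INTER_CUBIC)
cv2.imwrite("pics/crop.png",np.hstack([a,b]))
for nm,D,(r0,r1,c0,c1) in(("top",t,(140,225,180,240)),("scene",s,(145,245,245,350))):
    i=D["i"][r0:r1,c0:c1].astype(int);P=D["P"][r0:r1,c0:c1]
    sat=i.max(-1)-i.min(-1)
    m=(i.min(-1)>120)&(sat<30)&(P[...,2]>.09)&(P[...,2]<.15)
    m=cv2.morphologyEx(m.astype(np.uint8),cv2.MORPH_OPEN,np.ones((2,2)))>0
    q=P[m]; c=q[:,:2].mean(0); w=np.linalg.svd(q[:,:2]-c,full_matrices=False)[2][0]; w*=np.sign(w[0])
    p=(q[:,:2]-c)@w
    print(nm,m.sum(),c,w,np.degrees(np.arctan2(w[1],w[0])),p.min(),p.max(),"far",c+w*p.max(),"z",np.median(q[p>p.max()-.03,2]),np.percentile(q[:,2],[5,50,95]))
    bl=(i[...,0]>100)&(i[...,2]<70)&(P[...,2]>.02)
    n,l,st,ce=cv2.connectedComponentsWithStats(bl.astype(np.uint8))
    for k in range(1,n):
        if st[k,4]>5: print(" blue",ce[k]+[c0,r0],st[k,4],np.nanmedian(P[l==k],0))
E
```

```text
Traceback (most recent call last):
numpy.linalg.LinAlgError: SVD did not converge
```

View pics/crop.png

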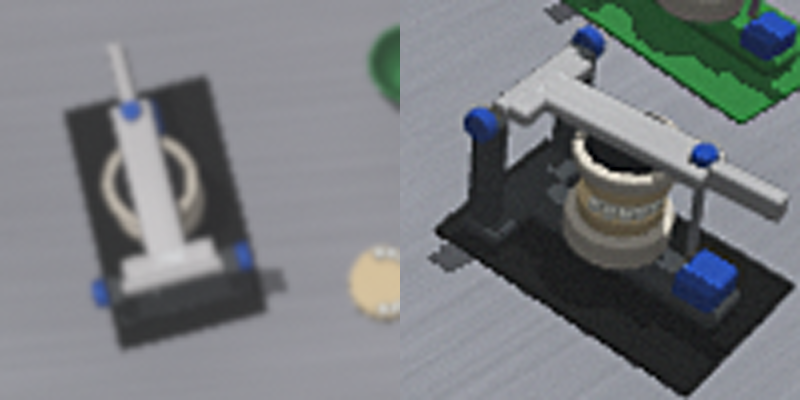

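The crop confirms it: dark frame, arm over the plaster discs and toothed casts. The tab bar runs from (112,45) to (128,105) in the left crop, about (200,153) in the top picture.

```bash
python3 - <<'E'
from h import *
t=np.load("top0.npz"); s=np.load("scene0.npz")
for nm,D,(r0,r1,c0,c1) in(("top",t,(140,225,180,240)),("scene",s,(145,245,245,350))):
    i=D["i"][r0:r1,c0:c1].astype(int);P=D["P"][r0:r1,c0:c1]
    sat=i.max(-1)-i.min(-1)
    m=(i.min(-1)>110)&(sat<25)&(P[...,2]>.09)&(P[...,2]<.15)
    q=P[m]; print(nm,m.sum(),np.isnan(P).sum())
    bl=(i[...,0]>100)&(i[...,2]<80)
    n,l,st,ce=cv2.connectedComponentsWithStats(bl.astype(np.uint8))
    for k in range(1,n):
        if st[k,4]>5: print(" blue",ce[k]+[c0,r0],st[k,4],np.nanmedian(P[l==k],0))
    if len(q)<10: continue
    c=q[:,:2].mean(0); w=np.linalg.svd(q[:,:2]-c,full_matrices=False)[2][0]; w*=np.sign(w[0])
    p=(q[:,:2]-c)@w
    far=q[p>p.max()-.03]
    print(c,w,np.degrees(np.arctan2(w[1],w[0])),p.min(),p.max(),"tab-end",c+w*p.max(),"far mean",far.mean(0),np.percentile(q[:,2],[5,50,95]))
E
```

```text
top 757 75
 blue [230.2  198.44] 25 [0.41091014 0.12643654 0.11989065]
 blue [194.94117647 207.64705882] 17 [0.39254033 0.23239968 0.1207968 ]
[0.4630818  0.18921545] [0.98826614 0.15274174] 8.785847916491267 -0.06773706178750083 0.1204363766281014 tab-end [0.58210499 0.20761111] far mean [0.56747185 0.2057204  0.12873246] [0.10393188 0.1186266  0.12837315]
scene 664 159
 blue [337.58490566 151.09433962] 53 [0.40440459 0.42439022 0.04224453]
 blue [292.94444444 153.55555556] 18 [0.40046235 0.2350803  0.12150645]
 blue [265.70833333 173.91666667] 24 [0.41582645 0.12566834 0.12139678]
 blue [320.61904762 182.57142857] 21 [0.5281451  0.19909888 0.13340839]
 blue [322.35  211.975] 80 [0.54746974 0.20595881 0.04215468]
[0.46855198 0.18729091] [0.98927365 0.1460741 ] 8.399482977397598 -0.0755334555252401 0.11610824879970205 tab-end [0.58341481 0.20425131] far mean [0.56897298 0.20658998 0.13080458] [0.10684526 0.12107931 0.13039392]
```

The two views agree. The hinge is at about (0.405, 0.180), the arm yaw is about 8.7°, and the tab is at about (0.568, 0.206). Its end lies at 183 mm, which matches 165+18. I move above the tab and take a closer look with the wrist camera.

```bash
python3 -m inch '{"angular":[[0,0,0],[0,0,0],[0,0,0],[0,0,0],[0,0,0],[0,0,0],[0,0,0],[0,0,0],[0,0,0],[0,0,0],[0,0,0],[0,0,0],[0,0,0],[0,0,0],[0,0,-7.6],[0,0,-7.6],[0,0,-7.6],[0,0,0],[0,0,0]],"translation":[[-36,-20.5,0],[-36,-20.5,0],[-36,-20.5,0],[-36,-20.5,0],[-36,-20.5,0],[-36,-20.5,0],[-36,-20.5,0],[-36,-20.5,0],[-36,-20.5,0],[-36,-20.5,0],[-36,-20.5,0],[-36,-20.5,0],[-36,-20.5,0],[-36,-20.5,0],[0,0,0],[0,0,0],[0,0,0],[0,0,0],[0,0,0]],"grip":[0,0,0,0,0,0,0,0,0,0,0,0,0,0,0,0,0,0,0]}' 20
python3 - <<'E'
from h import *
i,d,P=pts("wrist"); cv2.imwrite("pics/w1.png",i)
i=i.astype(int);sat=i.max(-1)-i.min(-1)
m=(i.min(-1)>110)&(sat<25)&(P[...,2]>.1)&(P[...,2]<.15)&(P[...,0]<.62)
n,l,st,ce=cv2.connectedComponentsWithStats(m.astype(np.uint8))
for k in range(1,n):
    if st[k,4]<200: continue
    q=P[l==k]; print(st[k],q.min(0),q.max(0))
    u=np.array([.988,.152]); x=(q[:,:2]-[.405,.180])@u
    for a in np.arange(.0,.2,.02):
        g=q[(x>a)&(x<=a+.02)]
        if len(g)>10: y=(g[:,:2]-[.405,.18])@[-u[1],u[0]]; print(round(a+.01,3),len(g),"y",np.percentile(y,[2,50,98]).round(4),"z",np.percentile(g[:,2],[10,50,90]).round(4))
    print("end",np.percentile(x,99.8))
s=robot.read_state();print(s["tool_pos"],s["tcp_rot"],s["wrist_force"])
E
```

```text
time: 2.0
tool_pos: [0.5713, 0.204, 0.231]
tcp_rot: [-0.0, -0.073, 0.997, -0.0]
wrist_force: [-0.7, -0.9, 0.9]
finger_gap: 1.0
grasp_force: 0.0
[ 212    0   86  154 5506] [0.4104349  0.15010338 0.10268417] [0.53774002 0.21866302 0.13220968]
0.01 976 y [-0.0301  0.0018  0.0348] z [0.1177 0.1189 0.1199]
0.03 976 y [-0.0112  0.0026  0.0173] z [0.1187 0.1199 0.121 ]
0.05 949 y [-0.0115  0.0033  0.0177] z [0.1198 0.1211 0.1222]
0.07 849 y [-0.0111  0.0033  0.0169] z [0.1212 0.1223 0.1233]
0.09 800 y [-0.0106  0.0032  0.0172] z [0.1224 0.1234 0.1245]
0.11 747 y [-0.0108  0.0032  0.0173] z [0.1236 0.1247 0.1257]
0.13 209 y [-0.0103 -0.0032  0.0175] z [0.1244 0.1255 0.1266]
end 0.13152012441992256
[251 153  13  52 457] [0.53424522 0.19870196 0.12774155] [0.58229048 0.21628103 0.13325652]
0.13 108 y [-0.0014  0.0035  0.0084] z [0.1282 0.1292 0.1301]
0.15 191 y [-0.0005  0.0039  0.0085] z [0.1291 0.1302 0.1311]
0.17 158 y [0.0002 0.0039 0.0093] z [0.1302 0.1313 0.1324]
end 0.17941296511336532
[0.57129886 0.20408854 0.23114392] [-1.78424000e-04 -7.35084060e-02  9.97294580e-01 -6.09292014e-05] [ 0.56425162 -0.60560108 -0.78750091]
```

View pics/w1.png

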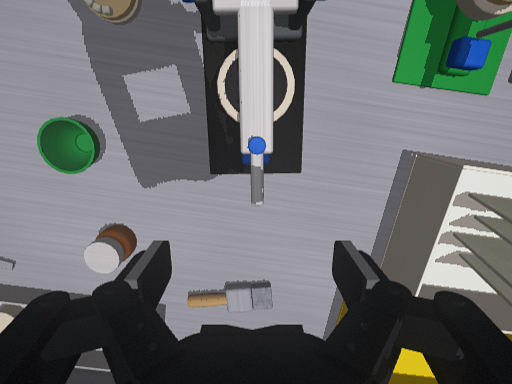

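The tab (257,180 in the wrist view) is already raised about 0.06 rad: its top is at z≈0.130 and the slope is 0.06. Its centre is therefore about (0.565, 0.209, 0.122). I descend, straddling it, and pinch.

```bash
python3 -m inch '{"angular":[[0,0,-0.7],[0,0,0],[0,0,0],[0,0,0],[0,0,0],[0,0,0],[0,0,0],[0,0,0]],"translation":[[5,5.5,0],[0,0,25],[0,0,30],[0,0,30],[0,0,25],[0,0,20],[0,0,0],[0,0,0]],"grip":[0,0,0,0,0,0,0,0]}' 30
python3 -m inch '{"angular":[[0,0,0],[0,0,0],[0,0,0],[0,0,0],[0,0,0],[0,0,0],[0,0,0],[0,0,0],[0,0,0],[0,0,0],[0,0,0],[0,0,0]],"translation":[[0,0,0],[0,0,0],[0,0,0],[0,0,0],[0,0,0],[0,0,0],[0,0,0],[0,0,0],[0,0,0],[0,0,0],[0,0,0],[0,0,0]],"grip":[255,255,255,255,255,255,255,255,255,255,255,255]}' 30
python3 - <<'E'
from h import *
i,d,P=pts("wrist"); cv2.imwrite("pics/w2.png",i)
E
```

```text
time: 2.85
tool_pos: [0.5655, 0.2091, 0.1015]
tcp_rot: [-0.0, -0.081, 0.997, -0.0]
wrist_force: [0.8, 0.2, 0.5]
finger_gap: 1.003
grasp_force: 0.0
time: 4.05
tool_pos: [0.5659, 0.2084, 0.1014]
tcp_rot: [0.0, -0.081, 0.997, -0.0]
wrist_force: [0.9, -5.4, 2.3]
finger_gap: 0.129
grasp_force: 34.9
```

View pics/w2.png

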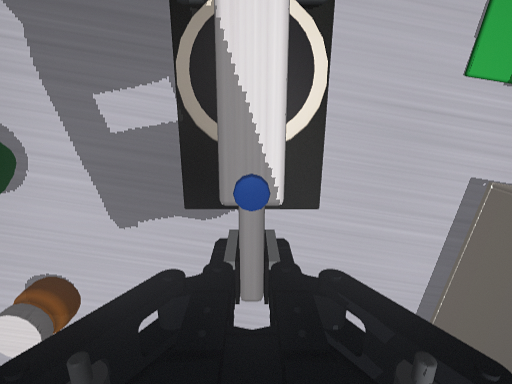

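The tab is centred between the pads (250,265) with an 11 mm gap, so it is gripped. I lift along the 165 mm arc to about 0.79 rad.

```bash
python3 -m inch '{"angular":[[0,0,0],[0,0,0],[0,0,0],[0,0,0],[0,0,0],[0,0,0],[0,0,0],[0,0,0],[0,0,0],[0,0,0]],"translation":[[0.5,0,-6],[0.7,0,-6],[0.9,0,-5.9],[1.1,0,-5.9],[1.4,0,-5.9],[1.5,0,-5.8],[1.8,0,-5.8],[1.9,0,-5.7],[2.2,0,-5.6],[2.4,0,-5.5]],"grip":[255,255,255,255,255,255,255,255,255,255]}' 30
python3 -m inch '{"angular":[[0,0,0],[0,0,0],[0,0,0],[0,0,0],[0,0,0],[0,0,0],[0,0,0],[0,0,0],[0,0,0],[0,0,0],[0,0,0],[0,0,0]],"translation":[[2.6,0,-5.5],[2.7,0,-5.3],[3,0,-5.3],[3.2,0,-5.1],[3.3,0,-5],[3.5,0,-4.9],[3.7,0,-4.7],[3.9,0,-4.6],[4.1,0,-4.5],[4.2,0,-4.3],[0,0,0],[0,0,0]],"grip":[255,255,255,255,255,255,255,255,255,255,255,255]}' 30
python3 - <<'E'
from h import *
for n in("wrist","scene"):
    i,d,P=pts(n); cv2.imwrite(f"pics/{n}3.png",i); np.savez(f"{n}3.npz",i=i,P=P)
    i=i.astype(int);sat=i.max(-1)-i.min(-1)
    m=(i.min(-1)>100)&(sat<30)&(P[...,2]>.1)&(P[...,2]<.26)
    u=np.array([.987,.161]); e=P[...,:2]-[.405,.182]; x=e@u; y=e@[-u[1],u[0]]
    g=m&(abs(y)<.012)&(x>.02)&(x<.1)
    if g.sum()>20: p=np.polyfit(x[g],P[...,2][g],1); print(n,g.sum(),"angle",np.arctan(p[0]),np.std(P[...,2][g]-np.polyval(p,x[g])))
E
```

```text
time: 5.1
tool_pos: [0.5512, 0.206, 0.1588]
tcp_rot: [-0.0, -0.081, 0.997, -0.0]
wrist_force: [1.8, -5.0, -5.2]
finger_gap: 0.139
grasp_force: 33.1
time: 6.3
tool_pos: [0.5173, 0.2005, 0.2084]
tcp_rot: [-0.0, -0.081, 0.997, -0.0]
wrist_force: [0.5, -5.1, -1.1]
finger_gap: 0.133
grasp_force: 34.7
wrist 4841 angle 0.7792441774251114 0.0015717599254534745
scene 79 angle 0.1737164744665211 0.014064145881847461
```

View pics/scene3.png

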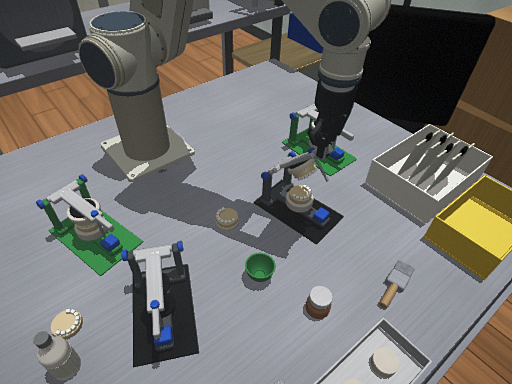

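The arm stands raised at 0.78 rad (scene 285,165). I release, let the fingers open fully and retreat straight up, then check.

```bash
python3 -m inch '{"angular":[[0,0,0],[0,0,0],[0,0,0],[0,0,0],[0,0,0],[0,0,0],[0,0,0],[0,0,0],[0,0,0],[0,0,0],[0,0,0],[0,0,0],[0,0,0],[0,0,0],[0,0,0],[0,0,0],[0,0,0]],"translation":[[0,0,0],[0,0,0],[0,0,0],[0,0,0],[0,0,0],[0,0,0],[0,0,0],[0,0,0],[0,0,0],[0,0,0],[0,0,-10],[0,0,-20],[0,0,-25],[0,0,-25],[0,0,-20],[0,0,0],[0,0,0]],"grip":[0,0,0,0,0,0,0,0,0,0,0,0,0,0,0,0,0]}' 30
python3 - <<'E'
from h import *
i,d,P=pts("wrist"); cv2.imwrite("pics/w4.png",i)
i=i.astype(int);sat=i.max(-1)-i.min(-1)
m=(i.min(-1)>100)&(sat<30)&(P[...,2]>.1)&(P[...,2]<.26)
u=np.array([.987,.161]); e=P[...,:2]-[.405,.182]; x=e@u; y=e@[-u[1],u[0]]
g=m&(abs(y)<.012)&(x>.02)&(x<.085)
p=np.polyfit(x[g],P[...,2][g],1); print(g.sum(),"angle",np.arctan(p[0]),np.std(P[...,2][g]-np.polyval(p,x[g])))
E
```

```text
time: 8.1
tool_pos: [0.5178, 0.2009, 0.3091]
tcp_rot: [0.001, -0.081, 0.997, 0.0]
wrist_force: [-1.0, -0.9, 0.3]
finger_gap: 1.001
grasp_force: 0.0
1578 angle 0.7666809097503878 0.0007994510667620604
```

View pics/w4.png

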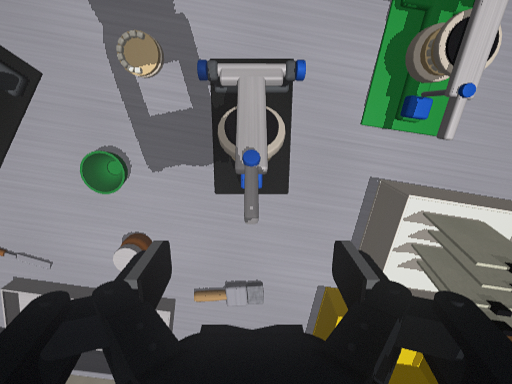

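The arm stands free at about 0.77 rad (44°), with its tab at (251,205) and the open gripper clear above it. I hand the job in.

```bash
python3 -c "
from cell import robot
print(robot.job_done())"
```

```text
the job is handed in; nothing more can be done
None
```

The upper arm of the articulator with casts now stands at about 44° (0.77 rad by the wrist camera) with the gripper clear of it, the empty articulator was left closed and untouched, and the job was handed in at about 8 s.

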